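# Put the jam away in the larder crate

### The arm

A 6-joint arm with a two-finger parallel gripper is mounted at the origin on the work surface. World frame = base frame: x ahead of the robot, y to its left, z up, the work surface at z = 0. Lengths are in m, angles in rad, forces in N, time in s.
With the tool pointing down it reaches from about 0.275 to 0.75 m from the base axis. Payload 10.2 kg.
Tool frame: the origin (TCP) lies midway between the tips of the shut fingers; the grasp point (between the pads) lies behind it (env.pinch_z is the z of the grasp point in the tool frame, in m); z points along the fingers, y is the line along which they close (so a half turn about z gives the same grasp; the last joint's range is limited). The gripper opens to 85 mm and grips with 20 to 120 N. Pads are 22 mm wide; open, the fingers measure 114 mm over their backs; the gripper's body (76 mm by 85 mm) begins 54 mm behind the grasp point. The pads swing forward as they close: fully open they stand 13 mm farther back than shut.
Start: joints at [-1.564, 0.313, 1.498, -0, 1.331, -0.223], TCP at [0.12, -0.511, 0.231] pointing down, gripper open.
Joint ranges: [-2.94, 2.94], [-0.97, 2.17], [0.19, 2.56], [-1.23, 4.37], [0.02, 3.11], [-2.88, 2.88]. Speed limits (rad/s): [2.39, 2.39, 3.01, 3.14, 3.14, 3.14].

### API

Orientations are given as a unit quaternion [x, y, z, w].
In Python, from plant import env gives the robot as it stands. Calls block until the motion is done:
- env.move_ptp(position, orientation): joint-space move of the TCP to a pose.
- env.line_to(position, frame=None, speed=0.15, threshold=None): straight line of the TCP; frame=None keeps the orientation; speed is the mean speed in m/s. With threshold (N) it stops when the force on the tool has changed by that much, and returns True; else False.
- env.move_joints(angles): joint-space move.
- env.gripper_to(opening, newtons=None): finger opening in m; newtons is the grip in N (None keeps the last); returns when the fingers have stopped.
- env.hold(seconds).
- env.inverse_kinematics(position, orientation): joint angles nearest the present ones, or None.
- env.get_obs(): the state.
- env.get_image(name): name is "scene" or "side" or "wrist"; returns (picture, depth): 480x640x3 uint8, red, green, blue; 480x640 float32, m along the optical axis (not along the pixel's ray), 0 where there is no reading.
- env.calibration(name): a dict with "intrinsics" (3x3 intrinsics, pixels), "R" (3x3) and "t" (3): a world point X has camera coordinates R X + t; the wrist camera has in their place "mount" (4x4, takes a point from camera to tool coordinates, whose origin is the TCP and whose axes are the flange's). Camera axes: x right, y down, z forward; pixel columns grow to the right and rows downward; lengths in m; the calibration is good to about 2 mm. The wrist camera is an equidistant fisheye: a pixel r from the principal point sees the ray r / f radians off the axis. A picture is of the moment at which its call begins: read the wrist's pose just before it. calibration takes no time and is no camera call.
A pose or a line that the arm cannot do raises env.MotionError and nothing moves.
- env.sign_off(): hands the job in; it is judged then, once.
Trained networks look in the newest picture that a camera, given by its name, has taken for a name from the list of things; names that differ only in an ending like _2 or _b are one class to them, and where a whole thing is asked for, a point or a joint stands for the part that bears it (a point fixed in the world has none). Each returns a list of dicts, best first, with "p" (0 to 1); they miss things now and then, are a little off and sometimes report something else, mostly with a low value. They report only what shows in the picture. A call takes as long as a camera call.
- env.boxes_of(thing, camera): "at" ([x, y, z] in m, in world coordinates, good to about 4 mm: the middle of the surface that is visible of it).
- env.trace(thing, camera): "mask" (480x640 bool, what is visible of it).
The state is a dict: "clock": time; "qpos": joint angles; "joint_velocities": joint speeds; "joint_torque": joint torques, N m; "eef_pos": TCP position; "orientation": TCP orientation; "ft_force": force on the tool from outside, world axes, zero at the start; "moment": the same for the moment, N m; "opening": finger opening in m; "finger_force": force on a finger pad.
Only numpy, scipy, OpenCV 4.12 (cv2) and the standard library are available. Lean on these libraries where they do the work, as an engineer would, in place of code of your own. Each camera call takes 0.05 s, during which the arm holds its last target. There are 200 camera calls.

### The job

Put the two jars of red jam into the two empty cells of the wooden crate, one jar in each cell, both standing upright on the crate's floor. Set them down gently instead of dropping them in, and leave the blue tin standing in its own cell.

Things in the scene. Friction and masses are not known exactly. Their poses are not given: they have to be found in the camera images.
- crate: Low open light-wood crate, fixed to the counter: three cells in a row along its y, 88 x 88 mm inside, centres at y = -94, 0, +94 mm, x = 0. Outside 100 (x) by 288 (y) by 50 mm high; walls and dividers 6 mm, floor 8 mm thick. Origin: centre of its underside, z up. The blue tin stands in one cell; a flat cork disc marks the floor of each of the two empty cells.
- jam_1: A jar of red jam: deep red cylinder 62 mm across with a red lid (58 mm across, 16 mm thick), 108 mm high in all, about 0.4 kg, loose on the counter among jars, tins and a mill up to 117 mm high (honey, amber with brass lid, and olives, green with black lid, have its shape). 35 mm or more is free all round it. Origin: centre of its underside; z up its axis; x, y mean nothing.
- jam_2: A jar of red jam: deep red cylinder 62 mm across with a red lid (58 mm across, 16 mm thick), 108 mm high in all, about 0.4 kg, loose on the counter among jars, tins and a mill up to 117 mm high (honey, amber with brass lid, and olives, green with black lid, have its shape). 35 mm or more is free all round it. Origin: centre of its underside; z up its axis; x, y mean nothing.
- blue_tin: A short steel tin with a blue band, 66 mm across, 70 mm high, 0.25 kg, standing loose in one of the crate's three cells, within about 8 mm of the cell's centre. Origin: centre of its underside, z up.

How it is judged:
At the end, for the whole second after the job is handed in: Both red jars stand at rest on the crate's floor, upright within 10 degrees, within 20 mm of the row's centre line, one per cell (axes 60 mm or more from each other and from the tin); the tin is upright within 10 degrees and within 30 mm of its start (x of jam_1 in the frame of crate between -0.02 and 0.02 m and y of jam_1 in the frame of crate between -0.115 and 0.115 m and z of each of jam_1, jam_2 in the frame of crate below 0.014 m and angle between each of jam_1, jam_2, blue_tin's own z axis and vertical below 0.17 rad and linear speed of each of jam_1, jam_2 below 0.02 m/s and x of jam_2 in the frame of crate between -0.02 and 0.02 m and y of jam_2 in the frame of crate between -0.115 and 0.115 m and horizontal distance between jam_1 and jam_2 above 0.06 m and horizontal distance between each of jam_1, jam_2 and blue_tin above 0.06 m and distance of blue_tin from where it was at the start of the episode below 0.03 m); the robot touches nothing.
It fails at once if the blue tin is pushed more than 30 mm from its place or tipped more than 20 degrees (distance of blue_tin from where it was at the start of the episode above 0.03 m or angle between blue_tin's own z axis and vertical above 0.35 rad).
It fails at once if a jam jar is dropped into the crate (faster than 0.55 m/s when less than 37 mm above the crate's floor) (x of jam_1 in the frame of crate between -0.05 and 0.05 m and y of jam_1 in the frame of crate between -0.144 and 0.144 m and z of jam_1 in the frame of crate below 0.045 m and linear speed of jam_1 above 0.55 m/s).
It fails at once if a jam jar is dropped into the crate (faster than 0.55 m/s when less than 37 mm above the crate's floor) (x of jam_2 in the frame of crate between -0.05 and 0.05 m and y of jam_2 in the frame of crate between -0.144 and 0.144 m and z of jam_2 in the frame of crate below 0.045 m and linear speed of jam_2 above 0.55 m/s).
It also fails if it takes over 64 s, if anything falls off the work surface, if the arm or the gripper's body presses on something with over 40 N, if the wrist force passes 120 N, or if a joint passes its speed limit or range.

## Working session

There is one attempt and no reset: what is moved stays moved. The work goes in short steps, each a Python script; the robot and the scene stay as the last script left them, time stands still between calls to the robot, and variables do not carry over. Pictures are saved under pics/ and viewed, at most 10 in all, crops included, and the job is handed in when it is done.

```bash
mkdir -p pics; cat > h.py <<'E'
import numpy as np, cv2
from plant import env
def cloud(cam,d):
    c=env.calibration(cam);K=np.array(c["intrinsics"]);R=np.array(c["R"]);t=np.array(c["t"])
    v,u=np.mgrid[:480,:640]
    P=np.stack([(u-K[0,2])/K[0,0]*d,(v-K[1,2])/K[1,1]*d,d],-1)
    return (P-t)@R
E
python3 - <<'E'
from h import *
ims=[]
print(env.pinch_z, env.get_obs()["orientation"], env.get_obs()["opening"])
for cam in["scene","side"]:
    im,d=env.get_image(cam); np.savez(f"/tmp/{cam}.npz",im=im,d=d)
    cv2.imwrite(f"pics/{cam}0.png",im[:,:,::-1])
    P=cloud(cam,d)
    for th in["jam_1","blue_tin","crate"]:
        for b in env.boxes_of(th,cam): print(cam,th,np.round(b["at"],3),round(b["p"],2))
        for m in env.trace(th,cam):
            M=m["mask"]&(d>0); q=P[M]
            if len(q)<20: continue
            top=q[q[:,2]>np.percentile(q[:,2],99)-.006]
            v,u=np.nonzero(M)
            print("  mask",round(m["p"],2),M.sum(),"px",int(u.mean()),int(v.mean()),"lo",np.percentile(q,2,0).round(3),"hi",np.percentile(q,98,0).round(3),"topmid",((np.percentile(top,1,0)+np.percentile(top,99,0))/2).round(3))
E
```

```text
-0.0187 [ 9.93404970e-01  1.14656478e-01  7.56383455e-05 -6.72645434e-04] 0.08553663238903453
scene jam_1 [0.596 0.189 0.077] 0.77
scene jam_1 [0.625 0.337 0.07 ] 0.55
  mask 0.75 2207 px 486 194 lo [0.594 0.321 0.004] hi [0.647 0.372 0.109] topmid [0.618 0.351 0.107]
  mask 0.74 2255 px 417 219 lo [0.561 0.181 0.006] hi [0.614 0.232 0.109] topmid [0.584 0.21  0.107]
scene blue_tin [ 0.535 -0.24   0.077] 0.84
  mask 0.75 2714 px 160 340 lo [ 0.491 -0.267  0.016] hi [ 0.552 -0.206  0.08 ] topmid [ 0.52  -0.235  0.077]
scene crate [ 0.53  -0.269  0.027] 0.9
  mask 0.64 11317 px 156 360 lo [ 0.449 -0.376  0.003] hi [ 0.595 -0.094  0.051] topmid [ 0.52  -0.235  0.049]
  mask 0.41 2301 px 417 219 lo [0.561 0.181 0.004] hi [0.614 0.233 0.109] topmid [0.584 0.211 0.107]
side jam_1 [0.58  0.235 0.075] 0.73
side jam_1 [0.608 0.372 0.082] 0.65
side jam_1 [ 0.516 -0.21   0.069] 0.38
  mask 0.95 3451 px 219 370 lo [0.586 0.33  0.006] hi [0.641 0.383 0.111] topmid [0.616 0.353 0.108]
  mask 0.63 2506 px 268 303 lo [0.553 0.192 0.008] hi [0.607 0.243 0.11 ] topmid [0.582 0.213 0.108]
side blue_tin [ 0.515 -0.215  0.07 ] 0.9
  mask 0.92 711 px 342 173 lo [ 0.487 -0.261  0.041] hi [ 0.549 -0.201  0.081] topmid [ 0.518 -0.233  0.079]
side crate [ 0.508 -0.181  0.037] 0.98
  mask 0.3 2654 px 268 303 lo [0.553 0.185 0.002] hi [0.61  0.243 0.11 ] topmid [0.582 0.213 0.108]
```

View pics/scene0.png

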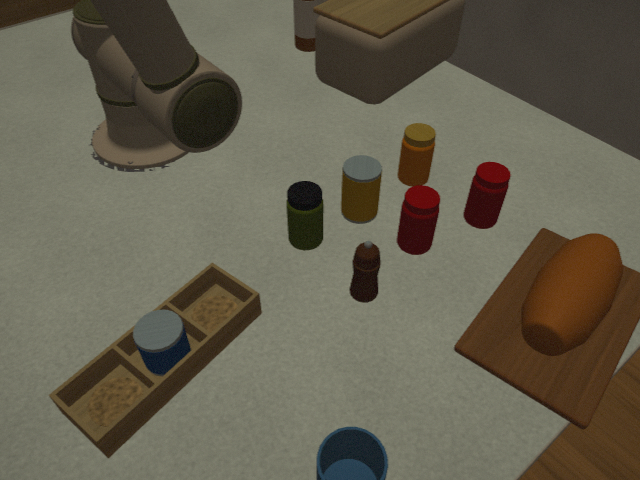

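View pics/side0.png

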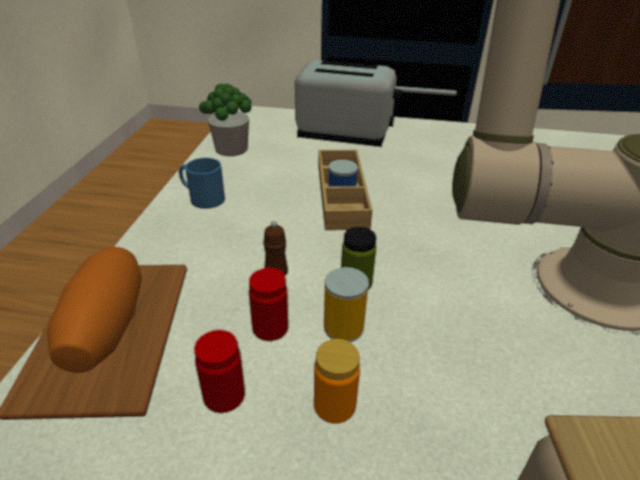

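```bash
python3 - <<'E'
from h import *
from scipy.ndimage import label
Q=[]
for cam in["scene","side"]:
    z=np.load(f"/tmp/{cam}.npz");P=cloud(cam,z["d"]);ok=(z["d"]>0)
    q=P[ok&(P[...,2]>.044)&(P[...,2]<.056)]
    q=q[(abs(q[:,0]-.52)<.13)&(abs(q[:,1]+.235)<.2)]
    q=q[np.hypot(q[:,0]-.52,q[:,1]+.235)>.042]
    r=cv2.minAreaRect(q[:,:2].astype(np.float32)*1000); print(cam,len(q),r)
    q=P[ok&(P[...,2]>.04)&(P[...,2]<.2)&(P[...,1]>.0)&(P[...,0]<.8)&(P[...,0]>.2)];Q.append(q)
q=np.vstack(Q)
# top-down height map, 2.5 mm cells; list obstacles
H=np.zeros((240,240));i=((q[:,0]-.2)/.0025).astype(int);j=(q[:,1]/.0025).astype(int)
k=(j<240)&(i<240);np.maximum.at(H,(i[k],j[k]),q[k,2])
L,n=label(H>0)
for a in range(1,n+1):
    v,u=np.nonzero(L==a)
    if len(v)>15: print(len(v),"x",.2+v.min()*.0025,.2+v.max()*.0025,"y",u.min()*.0025,u.max()*.0025,"h",H[L==a].max().round(3))
# free-clearance by heading for each jar: min distance of points in finger swept area
for c in[(.583,.2115),(.617,.352)]:
    for a in range(0,180,15):
        t=np.radians(a);e=np.array([np.cos(t),np.sin(t)]);n_=np.array([-e[1],e[0]])
        p=q[:,:2]-c; p=p[np.hypot(*p.T)>.037]
        A=abs(p@e);B=abs(p@n_)
        g=np.maximum(A-.058,B-.012); print(c,a,(g.min()*1000).round(0),end="; ")
    print()
E
```

```text
scene 3529 ((518.3855590820312, -233.51422119140625), (103.18445587158203, 289.4930114746094), 12.151701927185059)
side 912 ((518.6620483398438, -235.41064453125), (100.16984558105469, 297.8573303222656), 12.161895751953125)
476 x 0.2 0.305 y 0.0 0.0725 h 0.2
839 x 0.2 0.24250000000000002 y 0.425 0.5975 h 0.188
523 x 0.42000000000000004 0.48500000000000004 y 0.0375 0.10250000000000001 h 0.112
539 x 0.42500000000000004 0.48750000000000004 y 0.3075 0.3725 h 0.112
650 x 0.4275 0.4975 y 0.155 0.225 h 0.109
543 x 0.55 0.6125 y 0.1775 0.2425 h 0.111
254 x 0.585 0.6275 y 0.045 0.09 h 0.118
546 x 0.585 0.6475 y 0.3175 0.3825 h 0.112
411 x 0.7775000000000001 0.7975000000000001 y 0.2125 0.375 h 0.108
(0.583, 0.2115) 0 27.0; (0.583, 0.2115) 15 29.0; (0.583, 0.2115) 30 23.0; (0.583, 0.2115) 45 26.0; (0.583, 0.2115) 60 46.0; (0.583, 0.2115) 75 51.0; (0.583, 0.2115) 90 50.0; (0.583, 0.2115) 105 42.0; (0.583, 0.2115) 120 55.0; (0.583, 0.2115) 135 53.0; (0.583, 0.2115) 150 32.0; (0.583, 0.2115) 165 23.0; 
(0.617, 0.352) 0 69.0; (0.617, 0.352) 15 68.0; (0.617, 0.352) 30 56.0; (0.617, 0.352) 45 42.0; (0.617, 0.352) 60 49.0; (0.617, 0.352) 75 54.0; (0.617, 0.352) 90 49.0; (0.617, 0.352) 105 42.0; (0.617, 0.352) 120 57.0; (0.617, 0.352) 135 78.0; (0.617, 0.352) 150 55.0; (0.617, 0.352) 165 61.0;
```

The scene view shows the tin in the middle cell at (160,340), with cork in both end cells. The red jars are at (418,220) and (487,195). The side view agrees, with the jars at (268,303) and (219,370). The measured crate is 100 x 290 mm and its y axis is turned about 12°. I'll check reachability, then fetch the first jar.

```bash
cat >> h.py <<'E'
from scipy.spatial.transform import Rotation as Ro
TH=np.radians(12.15); C=np.array([.5185,-.2345]); ey=np.array([-np.sin(TH),np.cos(TH)])
CELL={1:C+.094*ey,2:C-.094*ey}; JAR={1:(.583,.2115),2:(.617,.3515)}; HEAD={1:80,2:135}
def quat(th):
    c,s=np.cos(th),np.sin(th); return Ro.from_matrix(np.array([[-s,c,0],[c,s,0],[0,0,-1]])).as_quat()
def best(p,th):
    o=[(abs(q[5]),list(quat(t))) for t in(th,th+np.pi) for q in[env.inverse_kinematics(list(p),list(quat(t)))] if q is not None]
    return min(o)
def say(s):
    o=env.get_obs(); print(s,round(o["clock"],2),np.round(o["eef_pos"],3),"F",np.round(o["ft_force"],1),"open",round(o["opening"],4),"ff",np.round(o["finger_force"],1),flush=True)
ZG,ZH=.050,.23
def pick(k):
    x,y=JAR[k]; qd=best((x,y,ZH),np.radians(HEAD[k]))[1]
    env.gripper_to(.085); env.move_ptp([x,y,ZH],qd)
    hit=env.line_to([x,y,ZG],speed=.12,threshold=12); say(f"down hit={hit}")
    if hit: return False
    env.gripper_to(.05,45); say("grip")
    env.line_to([x,y,ZH],speed=.15); say("up"); return env.get_obs()["opening"]>.055
def place(k):
    x,y=CELL[k]; qd=best((x,y,ZH),TH)[1]
    env.move_ptp([x,y,ZH],qd); say("over")
    env.line_to([x,y,ZG+.018],speed=.12)
    hit=env.line_to([x,y,ZG+.003],speed=.02,threshold=5); say(f"set hit={hit}")
def release(k):
    x,y=CELL[k]; env.gripper_to(.085); env.line_to([x,y,ZH],speed=.15); say("clear")
E
python3 - <<'E'
from h import *
for k in(1,2):
    for z in(ZG,ZH): print(k,best((*JAR[k],z),np.radians(HEAD[k]))[0],best((*CELL[k],z),TH)[0])
if pick(1):
    im,d=env.get_image("side"); cv2.imwrite("pics/held1.png",im[:,:,::-1])
E
```

```text
1 1.236893631393923 0.7167062358480885
1 1.2368936313939227 0.7167062358480889
2 1.1387131789892226 0.9429549327746773
2 1.1387131789892226 0.9429549327746773
down hit=False 5.58 [0.583 0.212 0.051] F [ 0.5 -0.1  0.3] open 0.0851 ff 0.0
grip 5.92 [0.583 0.212 0.051] F [-1.2  1.5  5.2] open 0.0609 ff 49.2
up 7.28 [0.583 0.211 0.229] F [ 0.  -0.1 -5. ] open 0.0608 ff 49.8
```

```bash
python3 - <<'E'
from h import *
place(1)
im,d=env.get_image("scene"); cv2.imwrite("pics/set1.png",im[:,:,::-1])
E
```

```text
over 8.69 [ 0.499 -0.142  0.23 ] F [ 0.2  0.2 -5.3] open 0.0609 ff 49.8
set hit=True 10.72 [ 0.499 -0.143  0.059] F [-0.2 -0.3  5.9] open 0.0609 ff 50.6
```

View pics/set1.png

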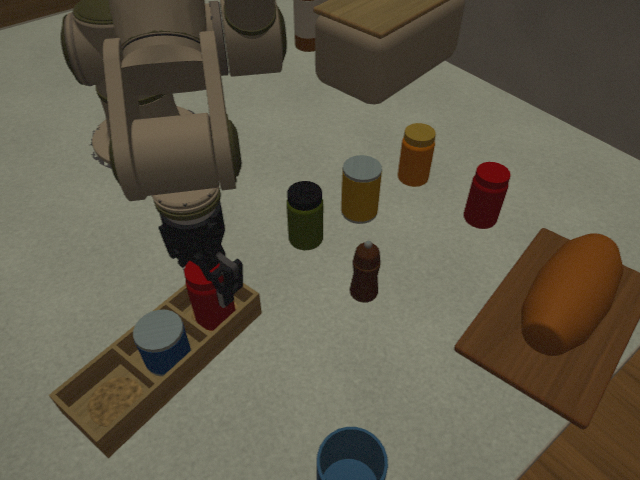

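The jar sits inside the far cell at (212,300), on the floor: contact came at TCP z 0.059, where it should. The tin at (161,340) hasn't moved. Next I release it, then fetch and place the second jar.

```bash
python3 - <<'E'
from h import *
release(1)
if pick(2): place(2)
E
```

```text
clear 12.43 [ 0.498 -0.142  0.229] F [-0.8  0.3 -0.1] open 0.0851 ff 0.0
down hit=False 16.14 [0.617 0.352 0.051] F [ 0.  -0.7  0.5] open 0.0851 ff 0.0
grip 16.49 [0.617 0.352 0.051] F [-1.6  0.8  4.9] open 0.0602 ff 49.7
up 17.84 [0.617 0.351 0.229] F [-1.  -0.  -3.5] open 0.0606 ff 49.1
over 20.27 [ 0.539 -0.326  0.23 ] F [ 0.  -0.8 -2.6] open 0.0603 ff 49.1
set hit=True 22.29 [ 0.538 -0.326  0.059] F [-0.1  0.5  5.6] open 0.0608 ff 50.1
```

```bash
python3 - <<'E'
from h import *
release(2)
env.move_ptp([.3,.2,.3],list(quat(np.radians(-60))))
say("away")
im,d=env.get_image("scene"); cv2.imwrite("pics/end.png",im[:,:,::-1]);P=cloud("scene",d)
for th in("jam_1","blue_tin"):
    for m in env.trace(th,"scene"):
        q=P[m["mask"]&(d>0)];zt=np.percentile(q[:,2],98);t=q[q[:,2]>zt-.005]
        mid=(np.percentile(t,1,0)+np.percentile(t,99,0))[:2]/2
        print(th,round(m["p"],2),"top z",zt.round(3),mid.round(3),"crate xy",((mid-C)@np.array([[np.cos(TH),-np.sin(TH)],[np.sin(TH),np.cos(TH)]])).round(3))
E
```

```text
clear 23.97 [ 0.538 -0.326  0.229] F [-0.2 -0.   0.7] open 0.085 ff 0.0
away 26.06 [0.3 0.2 0.3] F [ 0.3  0.7 -0.3] open 0.0849 ff 0.0
jam_1 0.83 top z 0.117 [ 0.538 -0.326] crate xy [-0.    -0.093]
jam_1 0.83 top z 0.117 [ 0.5   -0.143] crate xy [0.001 0.094]
blue_tin 0.72 top z 0.08 [ 0.519 -0.235] crate xy [ 0.001 -0.   ]
```

View pics/end.png

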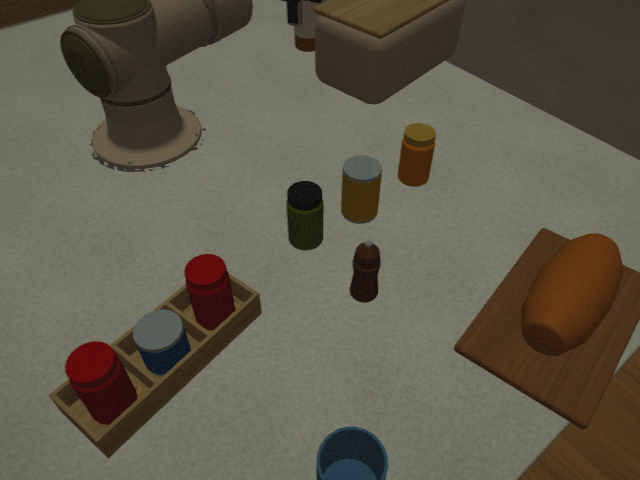

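Both jars stand upright in the end cells at (101,382) and (210,292), with tops at z 0.117, which fits the crate floor. The tin is still at (161,340), and the arm is clear.

```bash
python3 -c "
from plant import env
print(env.sign_off())"
```

```text
the job is handed in; nothing more can be done
None
```

Both jars of red jam stand upright on the floor of the crate's two end cells, the blue tin is unmoved in the middle cell, and the job is handed in at about 26 s; sign-off returned no verdict.

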